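# Slide the long emerald tile up to the hidden gauge stop

## Robot

A 6-joint arm with a two-finger parallel gripper is mounted at the origin on the work surface. World frame = base frame: x ahead of the robot, y to its left, z up, the work surface at z = 0. Lengths are in m, angles in rad, forces in N, time in s.
With the tool pointing down it reaches from about 0.35 to 0.85 m from the base axis. Payload 8.1 kg.
Tool frame: the origin (TCP) lies at the very end of the fingers, on their centre line; the grasp point (between the pads) lies 19 mm behind it; z points along the fingers, y is the direction in which the jaws open and shut (so a half turn about z gives the same grasp; the last joint's range is limited). The gripper opens to 93 mm and grips with 3 to 60 N. Pads are 15 mm wide; open, the fingers measure 128 mm over their backs; the gripper's body (75 mm by 188 mm) begins 65 mm behind the grasp point.
Start: joints at [1.082, 0.13, 1.488, -0, 1.523, -0.085], TCP at [0.236, 0.552, 0.189] pointing down, gripper open.
Joint ranges: [-2.96, 2.96], [-0.89, 2.26], [0.02, 2.5], [-1.34, 4.48], [0, 2.73], [-2.66, 2.66]. Speed limits (rad/s): [2.39, 2.39, 2.79, 3.14, 3.14, 3.14].

## Interface

Orientations are given as a rotation vector (axis times angle).
In Python, from plant import * gives the robot as it stands.
- The arm moves only by the tool apply_moves, never from a script. Its argument "commands" is one flat list of numbers, 7 for each row, row after row: the shift along the world's x, y, z in cm, then the turn, a rotation vector about the world's x, y, z in rad, then the finger opening in cm, from 0 to 9.3. A call has 1 to 8 rows; each row shifts and turns the pose as measured when the row begins; what a row does not reach is not made up. A row lasts 1/8 s, in which the tool goes at most 62.5 mm and 10.7 degrees, less where a joint would pass 70% of its speed; a pose out of reach is approached as far as the arm can. A call with a gripper value outside its range is refused whole. The fingers move at their own pace and stop on an object; "squeeze" is the grip in N (left out, the last holds). Time passes only in rows, so rows that do not move let the fingers close. It gives the time, the measured TCP pose, the force and the opening at its end, in the units of the state.
- read_state(): the state, without advancing time (a new reading comes with each control period).
- read_camera(name): name is "side" or "top"; returns (picture, depth): 480x640x3 uint8, blue, green, red; 480x640 float32, m along the optical axis (not along the pixel's ray), 0 where there is no reading.
- camera_model(name): a dict with "intrinsics" (3x3 intrinsics, pixels), "dist_coeffs" ([k1, k2, p1, p2, k3] as OpenCV has them; the pictures are not rectified), "R" (3x3) and "t" (3): a world point X has camera coordinates R X + t. Camera axes: x right, y down, z forward; pixel columns grow to the right and rows downward; lengths in m; the calibration is good to about 2 mm. A picture is of the moment at which its call begins. camera_model takes no time and is no camera call.
- close_job(): hands the job in, once; it reports no verdict.
Trained networks look in the newest picture that a camera, given by its name, has taken for a name from the list of things; names that differ only in an ending like _2 or _b are one class to them, and where a whole thing is asked for, a point or a joint stands for the part that bears it (a point fixed in the world has none). Each returns a list of dicts, best first, with "conf" (0 to 1); they miss things now and then, are a little off and sometimes report something else, mostly with a low value. They report only what shows in the picture. A call takes as long as a camera call. They do not tell look-alikes from the thing itself.
- find_in(query, camera): "point" ([x, y, z] in m, in the coordinates of the camera as it stood for that picture, good to about 4 mm: the middle of the surface that is visible of it).
- cut_out(query, camera): "mask" (480x640 bool, what is visible of it).
- spot_point(query, camera): "point" ([x, y, z] in m, in the coordinates of the camera as it stood for that picture, good to about 4 mm: a listed point, or the origin of a listed thing).
The state is a dict: "t": time; "q": joint angles; "dq": joint speeds; "joint_torque": joint torques, N m; "tool_pos": TCP position; "orientation": TCP orientation; "force": force on the tool from outside, world axes, zero at the start; "wrist_torque": the same for the moment, N m; "opening": finger opening in m.
Only numpy, scipy, OpenCV 4.12 (cv2) and the standard library are available. Lean on these libraries where they do the work, as an engineer would, in place of code of your own. Each camera call takes 0.05 s, during which the arm holds its last target. There are 200 camera calls.

## Task

Take the one long emerald lozenge tile from among the other tiles on the zinc bench and slide it, lying flat and point first, into the open mouth of the hooded hardwood gauge until its point just meets the stop hidden under the hood. The stop slides back under a hard push, so feel for it gently and do not drive it back; then let go and leave the tile resting there.

Things in the scene. Friction and masses are not known exactly. Their poses are not given: they have to be found in the camera images.
- long_emerald: The tile to gauge: emerald glaze on clay, 140 x 44 x 16 mm, 0.2 kg, flat on the bench. Long sides parallel over the middle 96 mm, each end a 90 degree point. Origin: centre of underside; x along its length (ends alike), z up. Grip across the width about 30 mm behind its centre, so the fingers stay outside the gauge. Not wanted: two emerald tiles 80 mm long, one blue 140 mm tile.
- gauge: Fixed depth gauge: two hardwood rails 24 mm high, 18 wide, 110 long, 54 mm apart, and a 4 mm dark steel hood on top, 90 mm wide, from 12 mm behind the mouth (24 mm headroom). The tile slides between the rails on the bench. Origin: middle of the open mouth, at bench level; x points into the gauge (away from the robot, within about 20 degrees), z up.
- stop_face (a point): Middle of the brass stop's face, 8 mm above the bench, between the rails under the hood, on the gauge's centre line; x into the gauge. It sits 32 to 60 mm inside the mouth, held by friction: pushes up to about 16 N leave it, harder ones slide it farther in. With the tile's point touching it, the tile's centre lies 70 mm before it.
Mind the look-alikes: they are no part of the job. What is shaped like the long_emerald but red is not meant.

How it is judged:
At the end, for the whole second after the job is handed in: The long emerald tile lies flat on the bench, at rest and released, in the gauge between the rails: in line with the gauge within about 11 degrees and 12 mm, its point within 6 mm of the stop, and the stop not more than 10 mm from where it was (x of long_emerald in the frame of stop_face between -0.076 and -0.06 m and y of long_emerald in the frame of gauge between -0.012 and 0.012 m and angle between the x axis of long_emerald and the x axis of gauge, either way round below 0.2 rad and angle between long_emerald's own z axis and vertical below 0.1 rad and height (world z) of long_emerald below 0.006 m and linear speed of long_emerald below 0.02 m/s and distance of stop_face from where it was at the start of the episode below 0.01 m); the robot touches nothing.
It fails at once if the stop is driven more than 10 mm from where it was (distance of stop_face from where it was at the start of the episode above 0.01 m).
It also fails if it takes over 38 s, if anything falls off the work surface, if the arm or the gripper's body presses on something with over 40 N, if the wrist force passes 120 N, or if a joint passes its speed limit or range.

## Working session

There is one attempt and no reset: what is moved stays moved. The work goes in short steps, Python scripts to look and compute and a tool call to move; the robot and the scene stay as the last step left them, time stands still between calls to the robot, and variables do not carry over. Pictures are saved under pics/ and viewed, about 8 in all and at most 12, crops included, and the job is handed in when it is done.

Besides the shell and the picture viewer there is one more tool, called as a command line: name --argument value ..., lists and objects as JSON in quotes. apply_moves: Moves the arm, as the interface text tells. Its arguments: {"type":"object","properties":{"commands":{"type":"array"},"squeeze":{"type":"number"}},"required":["commands"]}

```bash
mkdir -p pics; python3 - <<'E'
from plant import *
import cv2
for c in("top","side"):
    p,d=read_camera(c); cv2.imwrite(f"pics/{c}0.png",p)
    m=camera_model(c); print(c,m)
print(read_state())
import numpy as np
for q in("long_emerald","gauge","stop_face"):
  for c in("top","side"):
    m=camera_model(c)
    for r in spot_point(q,c): print(q,c,r["conf"],np.round(np.array(m["R"]).T@(np.array(r["point"])-np.array(m["t"])),4), r["point"])
E
```

```text
top {'intrinsics': array([[492.45802378,   0.        , 313.31544241],
       [  0.        , 492.45802378, 238.19014016],
       [  0.        ,   0.        ,   1.        ]]), 'dist_coeffs': array([-0.00818128,  0.        ,  0.        ,  0.        ,  0.        ]), 'R': array([[ 0.01293943, -0.99971193, -0.0202146 ],
       [-0.99602904, -0.01110562, -0.08833355],
       [ 0.08808361,  0.02127731, -0.99588581]]), 't': array([0.13260625, 0.47669401, 0.89937657])}
side {'intrinsics': array([[598.0979235 ,   0.        , 315.80923861],
       [  0.        , 598.0979235 , 235.01977969],
       [  0.        ,   0.        ,   1.        ]]), 'dist_coeffs': array([-0.06053803,  0.        ,  0.        ,  0.        ,  0.        ]), 'R': array([[ 0.99394463, -0.10974763, -0.00543492],
       [-0.08137595, -0.70195284, -0.70755931],
       [ 0.0738379 ,  0.70371704, -0.70663307]]), 't': array([-0.46746305,  0.17689847,  1.17192086])}
{'t': 0.1, 'q': array([ 1.08159495e+00,  1.31070214e-01,  1.48919007e+00, -1.89797770e-05,
        1.52299831e+00, -8.54175418e-02]), 'dq': array([ 0.00096767, -0.00041
[... 374 characters left out ...]
-0.01143558]), 'wrist_torque': array([-0.01888817, -0.01252767, -0.04234882]), 'opening': 0.09289014315690991}
long_emerald top 0.77 [ 0.2756  0.2762 -0.0027] [-0.1399, 0.1994, 0.9322]
long_emerald top 0.76 [ 0.6166  0.2881 -0.0007] [-0.1474, -0.1406, 0.9605]
long_emerald top 0.76 [0.4157 0.4439 0.0017] [-0.3058, 0.0576, 0.9437]
long_emerald side 0.81 [0.2723 0.2775 0.0053] [-0.2273, -0.0438, 1.3836]
long_emerald side 0.8 [ 0.4186  0.441  -0.0034] [-0.0998, -0.1643, 1.5156]
long_emerald side 0.65 [6.180e-01 2.855e-01 3.000e-04] [0.1155, -0.074, 1.4182]
gauge top 0.98 [ 0.6118 -0.1345 -0.0009] [0.275, -0.1311, 0.9513]
gauge side 0.57 [ 6.166e-01 -1.339e-01 -5.000e-04] [0.1601, 0.2211, 1.1236]
```

View pics/top0.png

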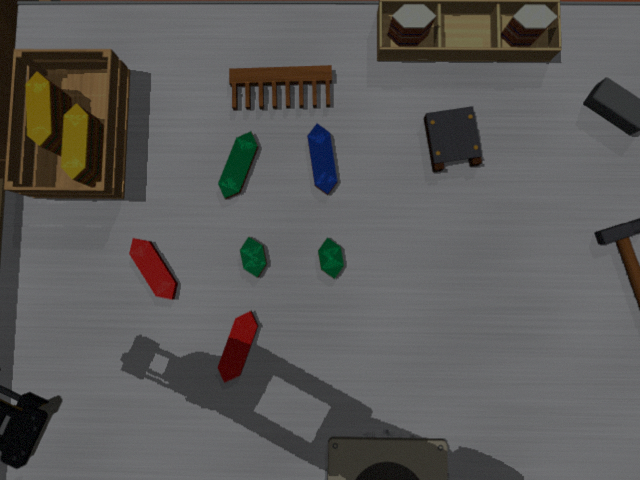

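View pics/side0.png

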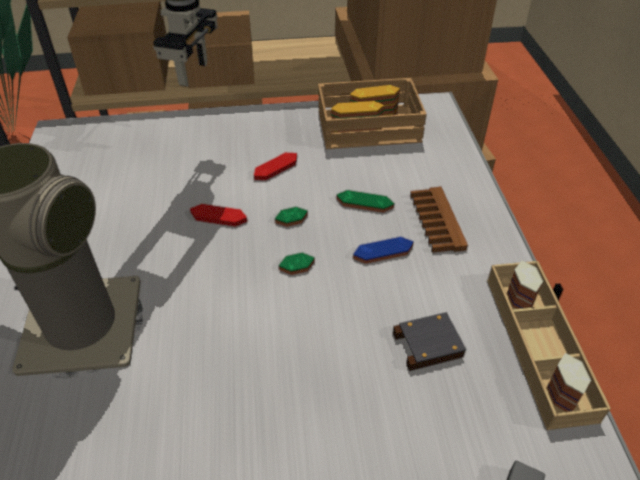

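Candidates (top picture): long emerald at (238,165). Look-alikes: short emeralds (253,257) and (331,258), blue (322,158), reds (153,268) and (238,346), and yellows in the crate (39,108) and (76,142). I choose (238,165), the only green one at full length. Gauge is at (453,137), with its mouth facing down the picture, towards the robot.

```bash
cat >h.py <<'E'
from plant import *
import cv2, numpy as np
def ray(c,uv,z):
    m=camera_model(c);R=np.array(m["R"]);t=np.array(m["t"])
    n=cv2.undistortPoints(np.array(uv,float).reshape(-1,1,2),m["intrinsics"],m["dist_coeffs"]).reshape(-1,2)
    d=np.c_[n,np.ones(len(n))]@R; o=-R.T@t
    return (o+d*((z-o[2])/d[:,2])[:,None])[:,:2]
def proj(c,X):
    m=camera_model(c); return cv2.projectPoints(np.array(X,float).reshape(-1,1,3),cv2.Rodrigues(np.array(m["R"]))[0],np.array(m["t"]),m["intrinsics"],m["dist_coeffs"])[0].reshape(-1,2)
def rect(P):
    (c,s,a)=cv2.minAreaRect((P*1000).astype(np.float32)); a=np.deg2rad(a)
    if s[0]<s[1]: s=s[::-1]; a+=np.pi/2
    a=(a+np.pi/2)%np.pi-np.pi/2
    return np.round(c,1),np.round(s,1),round(a,3)
def green(p,c,near,z=.008,rad=.09):
    h=cv2.cvtColor(p,cv2.COLOR_BGR2HSV); m=cv2.inRange(h,(50,90,25),(85,255,255))
    v,u=np.nonzero(m); P=ray(c,np.c_[u,v],z)
    return P[np.hypot(*(P-near).T)<rad]
E
python3 - <<'E'
from h import *
for c in("top","side"):
    p,d=read_camera(c)
    P=green(p,c,(.617,.287)); print(c,"tile",len(P),rect(P))
    r=cut_out("gauge",c); 
    if not r: continue
    mk=r[0]["mask"]; v,u=np.nonzero(mk); m=camera_model(c);R=np.array(m["R"]);t=np.array(m["t"])
    n=cv2.undistortPoints(np.c_[u,v].astype(float).reshape(-1,1,2),m["intrinsics"],m["dist_coeffs"]).reshape(-1,2)
    Z=d[v,u]; X=(np.c_[n,np.ones(len(n))]*Z[:,None]-t)@R
    print(r[0]["conf"],len(v),"z pct",np.percentile(X[:,2],[5,25,50,75,95]))
    H=X[(X[:,2]>.023)&(X[:,2]<.034)]
    print("hood",rect(H[:,:2]), "rays28",rect(ray(c,np.c_[u,v],.028)))
    x,y,w,h=cv2.boundingRect(mk.astype(np.uint8)); 
    s=slice(y-15,y+h+15),slice(x-15,x+w+15)
    im=cv2.resize(p[s],(390,390*(h+30)//(w+30)),interpolation=cv2.INTER_CUBIC); 
    u0,v0=proj(c,[.617,.287,.008])[0].astype(int)
    im2=cv2.resize(p[v0-45:v0+45,u0-45:u0+45],(390,390))
    print((x-15,y-15,w+30,h+30))
    H=max(im.shape[0],390);o=np.zeros((H,780,3),np.uint8);o[:im.shape[0],:390]=im;o[:390,390:]=im2
    cv2.imwrite(f"pics/{c}1.png",cv2.convertScaleAbs(o,alpha=2))
E
```

```text
top tile 1389 (array([617.9, 287.5]), array([136.6,  44.7]), np.float64(-0.353))
0.67 2816 z pct [0.01603653 0.02652769 0.02796029 0.02913217 0.03098981]
hood (array([ 668.4, -125.1]), array([110.6,  91.1]), np.float64(0.154)) rays28 (array([ 665.4, -122. ]), array([115.2,  97.1]), np.float64(0.153))
(409, 92, 88, 95)
side tile 628 (array([618.9, 293.9]), array([132.7,  45.3]), np.float64(-0.359))
0.55 2712 z pct [0.00787721 0.02618319 0.02850284 0.02992443 0.03184136]
hood (array([ 669.1, -125.2]), array([112. ,  93.4]), np.float64(0.143)) rays28 (array([ 666.8, -132.1]), array([118.2, 106.1]), np.float64(0.154))
(377, 298, 104, 88)
```

View pics/top1.png

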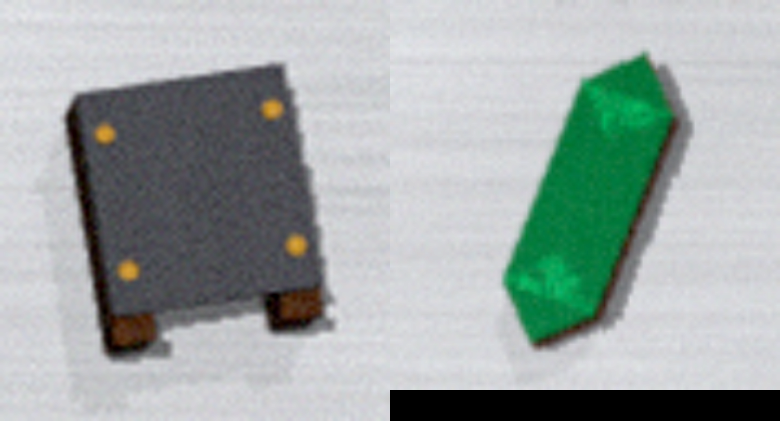

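The crop confirms the green 140 mm tile: centre about (0.6165, 0.286), yaw −0.355. The gauge mouth is at about (0.614, −0.133), yaw 0.15.

apply_moves --commands '[4.4, -3.2, -1, 0, 0, 0.006, 9.3, 4.4, -3.2, -1, 0, 0, 0.006, 9.3, 4.4, -3.2, -1, 0, 0, 0.006, 9.3, 4.4, -3.2, -1, 0, 0, 0.006, 9.3, 4.4, -3.2, -1, 0, 0, 0.006, 9.3, 4.4, -3.2, -1, 0, 0, 0.006, 9.3, 4.4, -3.2, -1, 0, 0, 0.006, 9.3, 4.4, -3.2, -1, 0, 0, 0.006, 9.3]' --squeeze 15

```text
t: 1.6
tool_pos: [0.5949, 0.291, 0.1094]
orientation: [0.54, 3.092, 0.009]
force: [0.2, 0.7, 0.6]
opening: 0.0932
```

apply_moves --commands '[-0.6, 0.5, -4, 0, 0, -0.01, 9.3, 0, 0, -3, 0, 0, 0, 9.3, 0, 0, 0, 0, 0, 0, 9.3]'

```text
t: 1.98
tool_pos: [0.5925, 0.2914, 0.0369]
orientation: [0.567, 3.087, 0.008]
force: [-0.2, 0.0, 0.6]
opening: 0.093
```

```bash
python3 - <<'E'
from h import *
s=read_state();print(s["tool_pos"],s["orientation"],s["q"])
for c in("top","side"):
    p,d=read_camera(c)
    P=green(p,c,(.617,.287),.016); print(c,len(P),rect(P))
    u,v=proj(c,[.617,.287,.016])[0].astype(int)
    cv2.imwrite(f"pics/{c}2.png",cv2.convertScaleAbs(cv2.resize(p[max(v-70,0):v+70,u-90:u+90],(720,560)),alpha=1.6))
E
```

```text
[0.59245629 0.29135029 0.03694951] [0.56669791 3.08690429 0.00829341] [ 0.37765491  0.39542979  1.46038674  0.00296427  1.28035349 -0.83086328]
top 360 (array([616.1, 286.3]), array([135.5,  43.1]), np.float64(-0.357))
side 571 (array([616.5, 283.7]), array([131.5,  43.8]), np.float64(-0.317))
```

View pics/side2.png

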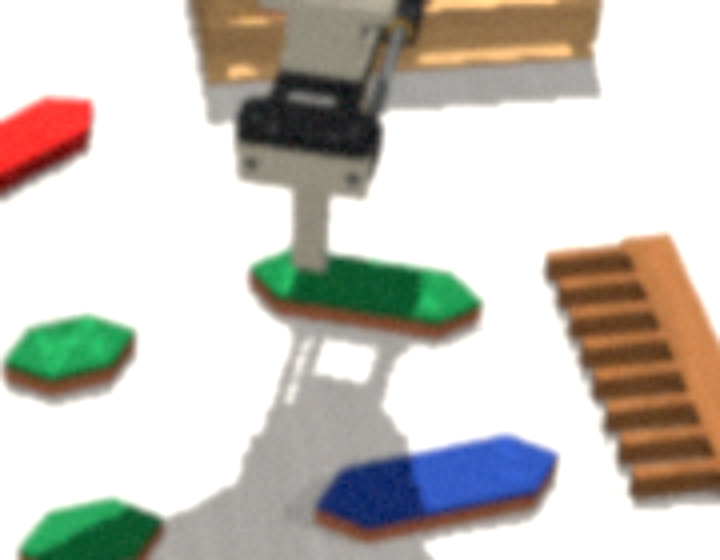

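The gripper's near finger stands in front of the tile's rear half at crop (312,230), and the tile is clear on both sides. Next I descend and close.

apply_moves --commands '[-0.4, 0.5, -1.5, 0, 0, 0, 9.3, 0, 0, -1.5, 0, 0, 0, 9.3, 0, 0, -0.2, 0, 0, 0, 4.0, 0, 0, 0, 0, 0, 0, 3.5, 0, 0, 0, 0, 0, 0, 3.5, 0, 0, 0, 0, 0, 0, 3.5]' --squeeze 20

```text
t: 2.82
tool_pos: [0.5925, 0.3001, 0.0112]
orientation: [0.562, 3.078, 0.018]
force: [-1.2, 0.4, 0.4]
opening: 0.0571
```

apply_moves --commands '[0, 0, -0.7, 0, 0, 0, 5.7, 0, 0, 0, 0, 0, 0, 3.5, 0, 0, 0, 0, 0, 0, 3.5, 0, 0, 0, 0, 0, 0, 3.5]' --squeeze 20

```text
t: 3.32
tool_pos: [0.5928, 0.3, 0.004]
orientation: [0.562, 3.077, 0.019]
force: [-0.1, -1.0, -0.6]
opening: 0.0356
```

```bash
python3 - <<'E'
from h import *
s=read_state();print(s["tool_pos"],s["opening"],s["force"])
o=[]
for c in("top","side"):
    p,d=read_camera(c)
    P=green(p,c,(.617,.287),.016); print(c,len(P),rect(P))
    u,v=proj(c,[.607,.287,.016])[0].astype(int)
    o.append(cv2.convertScaleAbs(cv2.resize(p[v-50:v+50,u-50:u+50],(400,400),interpolation=cv2.INTER_CUBIC),alpha=1.5))
cv2.imwrite("pics/3.png",np.hstack(o))
E
```

```text
[0.5927948  0.30001491 0.00401442] 0.035560860079054915 [-0.07425959 -0.95018974 -0.59628522]
top 324 (array([615.4, 284.9]), array([135. ,  37.5]), np.float64(-0.433))
side 563 (array([616.9, 284.9]), array([131.6,  44.2]), np.float64(-0.343))
```

View pics/3.png

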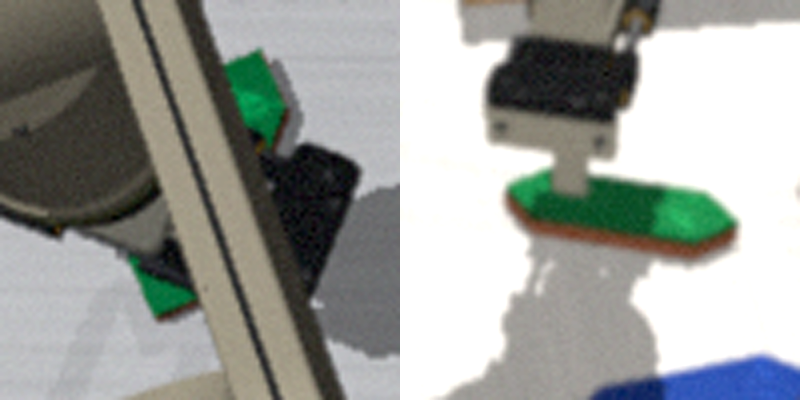

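The side crop shows a finger tip ending at crop (570,195), on the tile's top face. The 35.6 mm opening, less than the 44 mm width, agrees: the tile is not gripped. I'll check where the tips really are against the reported TCP.

```bash
python3 - <<'E'
from h import *
s=read_state();T=s["tool_pos"];Rt=cv2.Rodrigues(s["orientation"])[0];op=s["opening"]
print(np.round(Rt,3)); print(s["joint_torque"].round(2))
p,d=read_camera("side"); c="side"
m=camera_model(c);R=np.array(m["R"]);t=np.array(m["t"])
u,v=proj(c,[.607,.287,.016])[0].astype(int)
for n,k in(("tcp",0),("+",op/2),("-",-op/2)):
    X=T+Rt[:,1]*k; q=proj(c,X)[0]; print(n,X.round(4),q.round(1),"crop",(q-[u-50,v-50])*4+[400,0])
# cloud in the finger's strip
uu=u-50+170//4
for vv in range(v-25,v+12,2):
    z=d[vv,uu]; n=cv2.undistortPoints(np.array([[[uu,vv]]],float),m["intrinsics"],m["dist_coeffs"]).reshape(2)
    print(uu,vv,((np.r_[n,1]*z-t)@R).round(3),p[vv,uu])
E
```

```text
[[-0.935  0.353  0.016]
 [ 0.354  0.935  0.01 ]
 [-0.011  0.014 -1.   ]]
[-1.000e-02 -6.653e+01 -4.486e+01  6.000e-02 -5.000e-02  0.000e+00]
tcp [0.5929 0.3001 0.0042] [353.1 199.4] crop [572.55062475 205.45055761]
+ [0.5991 0.3165 0.0044] [354.6 194.6] crop [578.59586504 186.22697322]
- [0.5867 0.2836 0.0039] [351.6 204.3] crop [566.40137692 225.00194212]
352 173 [0.571 0.211 0.159] [22 20 22]
352 175 [0.57  0.205 0.158] [25 24 22]
352 177 [0.57  0.207 0.151] [42 47 50]
352 179 [0.571 0.207 0.146] [75 84 86]
352 181 [0.572 0.211 0.136] [75 87 90]
352 183 [0.572 0.212 0.13 ] [83 90 95]
352 185 [0.572 0.214 0.123] [79 88 93]
352 187 [0.573 0.215 0.116] [77 87 90]
352 189 [0.583 0.267 0.066] [76 86 87]
352 191 [0.584 0.27  0.057] [75 86 90]
352 193 [0.583 0.264 0.056] [75 84 87]
352 195 [0.584 0.269 0.046] [69 80 80]
352 197 [0.59  0.298 0.014] [38 60 29]
352 199 [0.588 0.29  0.015] [25 53  5]
352 201 [0.587 0.282 0.015] [30 56 12]
352 203 [0.586 0.275 0.016] [28 48 28]
352 205 [0.585 0.269 0.015] [25 42 75]
352 207 [0.585 0.268 0.009] [51 59 85]
352 209 [0.586 0.271 0.   ] [ 94  98 102]
```

Depth puts the tips at about z = 0.04, while the reported TCP is 0.004. So I open above the tile and step down gently, watching the force.

apply_moves --commands '[0, 0, 0.3, 0, 0, 0, 7.5, 0, 0, 0, 0, 0, 0, 7.5, 0, 0, 0, 0, 0, 0, 7.5, 0, 0, 0, 0, 0, 0, 7.5]'

```text
t: 3.98
tool_pos: [0.5931, 0.3002, 0.0077]
orientation: [0.562, 3.077, 0.02]
force: [0.2, 0.1, -0.1]
opening: 0.0708
```

```bash
cat >>h.py <<'E'
def cloud(c):
    p,d=read_camera(c); m=camera_model(c);R=np.array(m["R"]);t=np.array(m["t"])
    v,u=np.nonzero(d>0); n=cv2.undistortPoints(np.c_[u,v].astype(float).reshape(-1,1,2),m["intrinsics"],m["dist_coeffs"]).reshape(-1,2)
    return (np.c_[n,np.ones(len(n))]*d[v,u][:,None]-t)@R, p[v,u], np.c_[u,v]
def tips(c="side"):
    "cloud in tool coordinates (tool z up from the tips = -z), finger/gripper points"
    s=read_state();T=s["tool_pos"];Rt=cv2.Rodrigues(s["orientation"])[0]
    X,col,uv=cloud(c); L=(X-T)@Rt
    print(s["tool_pos"].round(4),s["opening"].round(4),s["force"].round(1))
    k=(abs(L[:,0])<.02)&(abs(L[:,1])<.11)&(X[:,2]>.022)&(X[:,2]<.2)
    return L[k],X[k],uv[k]
E
python3 - <<'E'
from h import *
L,X,uv=tips()
i=np.argsort(X[:,2])
for a,b,c in zip(L[i][:30],X[i],uv[i]): print((a*1000).round(0),(b*1000).round(0),c)
h=np.histogram(X[:,2],bins=np.arange(.02,.2,.01));print(h[0])
E
```

```text
Traceback (most recent call last):
  File "h.py", line 27, in tips
    print(s["tool_pos"].round(4),s["opening"].round(4),s["force"].round(1))
                                 ^^^^^^^^^^^^^^^^^^
AttributeError: 'float' object has no attribute 'round'
```

```bash
sed -i 's/s\["opening"\].round(4)/round(s["opening"],4)/' h.py
python3 - <<'E'
from h import *
L,X,uv=tips()
i=np.argsort(X[:,2])
for a,b,c in zip(L[i][:24],X[i],uv[i]): print((a*1000).round(0),(b*1000).round(0),c)
h=np.histogram(X[:,2],bins=np.arange(.02,.2,.01));print(h[0])
E
```

```text
[0.5931 0.3002 0.0077] 0.073 [-0.2 -0.5  0.1]
[-11. -46. -35.] [586. 253.  42.] [354 201]
[ -9. -49. -36.] [583. 251.  43.] [353 201]
[  3. -49. -37.] [573. 255.  44.] [348 200]
[ -6. -48. -38.] [581. 253.  45.] [352 200]
[-11. -48. -39.] [586. 251.  46.] [354 200]
[  0. -51. -39.] [574. 252.  46.] [349 200]
[  5. -52. -39.] [570. 253.  46.] [347 200]
[ -9. -50. -40.] [583. 250.  47.] [353 200]
[  0. -50. -42.] [574. 253.  49.] [349 199]
[  7. -53. -43.] [567. 253.  50.] [346 199]
[  2. -52. -43.] [572. 252.  50.] [348 199]
[  5. -50. -43.] [570. 255.  50.] [347 198]
[ -3. -55. -44.] [576. 247.  51.] [350 200]
[-10. -47. -44.] [586. 252.  51.] [354 198]
[ -2. -49. -44.] [577. 253.  51.] [350 198]
[ -5. -55. -44.] [578. 246.  51.] [351 200]
[  7. -51. -44.] [568. 254.  51.] [346 198]
[ -7. -51. -44.] [581. 249.  51.] [352 199]
[-11. -50. -44.] [585. 249.  51.] [354 199]
[ -4. -49. -45.] [579. 252.  52.] [351 198]
[ -5. -53. -45.] [578. 249.  52.] [351 199]
[  4. -55. -46.] [569. 249.  52.] [347 199]
[ -9. -52. -45.] [583. 248.  52.] [353 199]
[ -3. -54. -46.] [576. 248.  53.] [350 199]
[  0   0  11  29  29  31  36   8   0   1  57  57  50 103 302  68  70]
```

The tips sit about 35–38 mm above the reported TCP, with lateral agreement good. I descend in steps, watching the force.

apply_moves --commands '[-0.3, 0.1, -0.8, 0, 0, 0, 7.5, 0, 0, -0.8, 0, 0, 0, 7.5, 0, 0, 0, 0, 0, 0, 7.5]'

```text
t: 4.45
tool_pos: [0.5892, 0.301, -0.0102]
orientation: [0.562, 3.078, 0.019]
force: [0.2, -0.5, -0.4]
opening: 0.0752
```

```bash
python3 - <<'E'
from h import *
L,X,uv=tips()
X,col,uv=cloud("side"); s=read_state()
L=(X-s["tool_pos"])@cv2.Rodrigues(s["orientation"])[0]
k=(abs(L[:,0]+.002)<.006)&(L[:,1]<-.035)&(L[:,1]>-.075)&(X[:,2]<.06)
i=np.argsort(uv[k][:,1])
for b,c,g in list(zip(X[k][i],uv[k][i],col[k][i]))[::3]: print((b*1000).round(0),c,g)
E
```

```text
[ 0.5892  0.301  -0.0102] 0.0752 [ 0.2 -0.5 -0.4]
[572. 252.  59.] [348 196] [79 89 93]
[571. 251.  57.] [348 197] [75 85 88]
[570. 256.  50.] [347 198] [78 88 91]
[575. 247.  57.] [350 198] [78 86 91]
[571. 249.  53.] [348 199] [74 84 88]
[567. 252.  47.] [346 200] [77 86 88]
[575. 254.  45.] [349 200] [77 85 89]
[570. 253.  43.] [347 201] [76 84 89]
[576. 249.  46.] [350 201] [78 87 90]
[572. 250.  43.] [348 202] [76 85 89]
[567. 251.  39.] [346 203] [75 84 86]
[575. 252.  38.] [349 203] [75 86 88]
[570. 250.  37.] [347 204] [74 85 88]
[577. 250.  36.] [350 204] [73 83 87]
[572. 249.  34.] [348 205] [72 81 89]
[569. 257.  24.] [346 206] [61 73 86]
[574. 249.  31.] [349 206] [65 76 87]
[576. 266.   3.] [348 210] [109 111 113]
[575. 261.   4.] [348 211] [106 109 111]
[573. 262.   1.] [347 212] [104 106 111]
[579. 258.   3.] [350 212] [135 138 141]
[572. 257.   2.] [347 213] [105 109 111]
[579. 260.  -1.] [350 213] [111 115 115]
[572. 257.  -1.] [347 214] [101 104 104]
[579. 256.  -1.] [350 214] [102 104 107]
[573. 250.   2.] [348 215] [ 99 104 106]
[565. 246.   4.] [345 216] [119 122 124]
[573. 246.   2.] [348 216] [105 108 110]
[566. 246.  -0.] [345 217] [110 113 116]
[573. 247.  -2.] [348 217] [102 107 109]
[565. 241.   2.] [345 218] [104 107 110]
[572. 244.  -2.] [348 218] [101 105 106]
[567. 238.   1.] [346 219] [101 104 106]
[562. 238.  -2.] [344 220] [103 105 108]
[568. 234.   1.] [347 220] [ 98 101 102]
[561. 233.   0.] [344 221] [101 107 108]
[570. 230.   2.] [348 221] [101 104 107]
```

Confirmed: no contact with a reported z of −10 mm, and the tip is still about 26 mm up. I continue down in small rows.

apply_moves --commands '[0, 0, -0.8, 0, 0, 0, 7.0, 0, 0, -0.6, 0, 0, 0, 6.5, 0, 0, 0, 0, 0, 0, 6.5]'

```text
t: 4.92
tool_pos: [0.5902, 0.3013, -0.024]
orientation: [0.562, 3.076, 0.02]
force: [0.0, 0.5, -0.0]
opening: 0.065
```

apply_moves --commands '[0, 0, -0.3, 0, 0, 0, 6.5, 0, 0, 0, 0, 0, 0, 6.5]'

```text
t: 5.18
tool_pos: [0.5902, 0.3013, -0.0271]
orientation: [0.562, 3.076, 0.02]
force: [0.1, 0.1, -0.5]
opening: 0.0648
```

apply_moves --commands '[0, 0, -0.3, 0, 0, 0, 6.5, 0, 0, 0, 0, 0, 0, 6.5]'

```text
t: 5.42
tool_pos: [0.5913, 0.3018, -0.0284]
orientation: [0.561, 3.074, 0.022]
force: [-0.2, 0.6, 0.4]
opening: 0.0649
```

apply_moves --commands '[0, 0, 0, 0, 0, 0, 3.5, 0, 0, 0, 0, 0, 0, 3.5, 0, 0, 0, 0, 0, 0, 3.5, 0, 0, 0, 0, 0, 0, 3.5]' --squeeze 20

```text
t: 5.92
tool_pos: [0.5912, 0.3014, -0.0285]
orientation: [0.562, 3.074, 0.021]
force: [-1.3, -1.2, 0.0]
opening: 0.0439
```

Gripped: the opening stopped at 43.9 mm. I lift and carry to in front of the gauge.

apply_moves --commands '[0, 0, 2.5, 0, 0, 0, 3.5, 0, 0, 2.5, 0, 0, 0, 3.5, -2, -4, 0, 0, 0, 0.06, 3.5, -2, -4.5, 0, 0, 0, 0.06, 3.5, -2, -5.3, 0, 0, 0, 0.06, 3.5, -2, -5.3, 0, 0, 0, 0.06, 3.5, -1, -5.3, 0, 0, 0, 0.06, 3.5, -1, -5.3, 0, 0, 0, 0.06, 3.5]' --squeeze 30

```text
t: 6.92
tool_pos: [0.4863, 0.0007, 0.02]
orientation: [-0.026, 3.128, 0.026]
force: [0.1, -1.1, -2.7]
opening: 0.0437
```

apply_moves --commands '[0, -5, 0, 0, 0, 0.045, 3.5, 0, -5, 0, 0, 0, 0.045, 3.5, 0, -5, 0, 0, 0, 0.045, 3.5, 0, 0, 0, 0, 0, 0, 3.5]'

```text
t: 7.42
tool_pos: [0.4845, -0.157, 0.0196]
orientation: [-0.239, 3.119, 0.027]
force: [-0.6, 0.2, -2.7]
opening: 0.0439
```

```bash
cat > look.py <<'E'
from h import *
import sys
s=read_state();Rt=cv2.Rodrigues(s["orientation"])[0]
print(s["t"],s["tool_pos"].round(4),"yaw",np.arctan2(-Rt[1,0],-Rt[0,0]).round(4),"zaxis",Rt[:,2].round(4),s["force"].round(1),s["opening"])
M=np.array([.6143,-.1334]);e=np.array([np.cos(.15),np.sin(.15)]);n=np.array([-e[1],e[0]])
z=float(sys.argv[1]); o=[]
for c in("top","side"):
    p,d=read_camera(c); near=s["tool_pos"][:2]+.03*e
    P=green(p,c,near,z,.1); 
    Q=(P-M)@np.c_[e,n]*1000
    print(c,len(P),"x max",Q[:,0].max().round(1),"x min",Q[:,0].min().round(1),"rect in gauge frame",rect(Q/1000))
    u,v=proj(c,[.60,-.14,.016])[0].astype(int)
    o.append(cv2.convertScaleAbs(cv2.resize(p[v-60:v+60,u-55:u+55],(396,432),interpolation=cv2.INTER_CUBIC),alpha=1.6))
if len(sys.argv)>2: cv2.imwrite(sys.argv[2],np.hstack(o))
E
python3 look.py .056 pics/4.png
```

```text
7.425 [ 0.4845 -0.157   0.0196] yaw 0.1529 zaxis [ 0.0122  0.018  -0.9998] [-0.6  0.2 -2.7] 0.04390620187357086
top 684 x max -33.0 x min -170.2 rect in gauge frame (array([-101.6,   -8.9]), array([137.2,  44.8]), np.float64(-0.001))
side 425 x max -32.1 x min -166.3 rect in gauge frame (array([-99.1,   1.6]), array([134. ,  44.8]), np.float64(-0.061))
```

View pics/4.png

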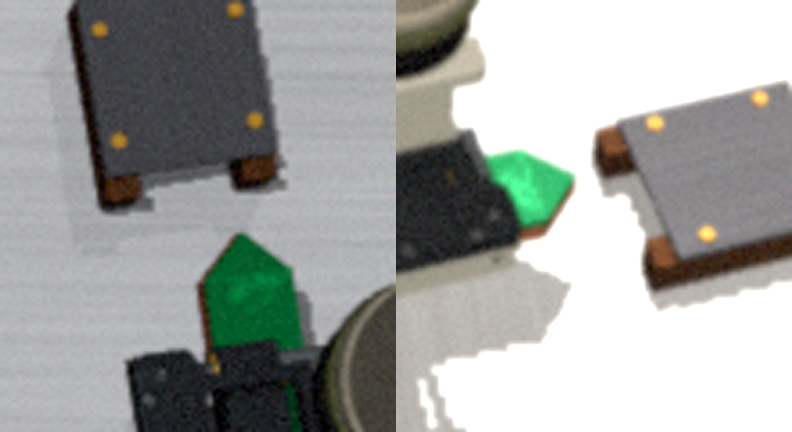

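The tile is clear of the gauge, in line within 1°, and sits about 5 mm right of the centre line with its point about 33 mm before the mouth. I lower it and shift left.

apply_moves --commands '[0, 0.5, -2, 0, 0, 0, 3.5, 0, 0, -1.7, 0, 0, 0, 3.5, 0, 0, -0.7, 0, 0, 0, 3.5, 0, 0, 0, 0, 0, 0, 3.5]'

```text
t: 8.02
tool_pos: [0.4842, -0.1446, -0.0268]
orientation: [-0.247, 3.12, 0.032]
force: [0.3, 0.3, -1.5]
opening: 0.0434
```

```bash
python3 look.py .018 pics/5.png
```

```text
8.025 [ 0.4842 -0.1446 -0.0268] yaw 0.1581 zaxis [ 0.0103  0.021  -0.9997] [ 0.3  0.3 -1.5] 0.0434328999747552
top 634 x max -32.7 x min -168.0 rect in gauge frame (array([-100.4,    6. ]), array([135.4,  44.9]), np.float64(0.002))
side 415 x max -32.4 x min -167.4 rect in gauge frame (array([-99.9,   5.8]), array([134.9,  44.3]), np.float64(-0.032))
```

View pics/5.png

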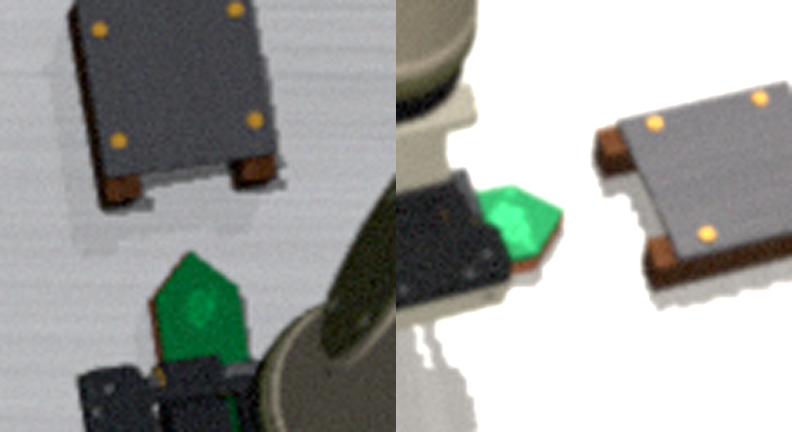

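Both cameras now put the tile +6 mm left. To pin down the centre line I use the four brass screws on the hood, seen in the same pictures.

```bash
python3 - <<'E'
from h import *
M=np.array([.6143,-.1334]);e=np.array([np.cos(.15),np.sin(.15)]);n=np.array([-e[1],e[0]])
for c in("top","side"):
    p,d=read_camera(c); h=cv2.cvtColor(p,cv2.COLOR_BGR2HSV)
    u,v=proj(c,[.669,-.125,.028])[0].astype(int)
    m=cv2.inRange(h,(10,110,90),(35,255,255)); k=np.zeros_like(m); k[v-35:v+35,u-40:u+40]=1; m=m*k
    N,l,st,ce=cv2.connectedComponentsWithStats(m)
    g=[i for i in range(1,N) if st[i,4]>=4]
    P=ray(c,ce[g],.028); Q=(P-M)@np.c_[e,n]*1000
    print(c,st[g,4],Q.round(1).tolist(),Q.mean(0).round(1))
E
```

```text
top [ 9  8  9 10] [[91.4, -36.0], [90.2, 36.5], [31.0, -36.0], [29.8, 36.0]] [60.6  0.1]
side [12 13 14 15] [[91.3, 38.3], [31.6, 37.9], [92.1, -33.9], [31.8, -33.9]] [61.7  2.1]
```

apply_moves --commands '[0.1, -0.5, 0, 0, 0, -0.005, 3.5, 0, 0, 0, 0, 0, 0, 3.5]'

```text
t: 8.48
tool_pos: [0.4873, -0.1515, -0.0244]
orientation: [-0.237, 3.117, 0.028]
force: [0.4, 0.1, -1.2]
opening: 0.0436
```

```bash
python3 look.py .018
```

```text
8.475 [ 0.4873 -0.1515 -0.0244] yaw 0.1517 zaxis [ 0.0145  0.019  -0.9997] [ 0.4  0.1 -1.2] 0.04363391626399736
top 640 x max -29.9 x min -167.2 rect in gauge frame (array([-96.3,   5.4]), array([132.1,  57.8]), np.float64(-0.297))
side 420 x max -30.3 x min -165.0 rect in gauge frame (array([-97.5,   1.6]), array([134.3,  44.2]), np.float64(-0.067))
```

In line within about 1–2 mm. I advance 3 cm to the mouth and check.

apply_moves --commands '[1, 0.2, -0.1, 0, 0, 0, 3.5, 1, 0.2, -0.1, 0, 0, 0, 3.5, 0.8, 0.1, 0, 0, 0, 0, 3.5, 0, 0, 0, 0, 0, 0, 3.5]'

```text
t: 9.07
tool_pos: [0.5176, -0.1457, -0.0267]
orientation: [-0.238, 3.116, 0.028]
force: [-0.1, 0.3, -1.9]
opening: 0.0434
```

```bash
python3 look.py .017 pics/6.png
```

```text
9.075 [ 0.5176 -0.1457 -0.0267] yaw 0.1521 zaxis [ 0.0146  0.0193 -0.9997] [-0.1  0.3 -1.9] 0.0434486612351427
top 589 x max -0.2 x min -136.6 rect in gauge frame (array([-68.4,   0. ]), array([136.4,  45. ]), np.float64(-0.014))
side 410 x max -0.8 x min -134.5 rect in gauge frame (array([-67.6,   0.1]), array([133.6,  44. ]), np.float64(-0.026))
```

View pics/6.png

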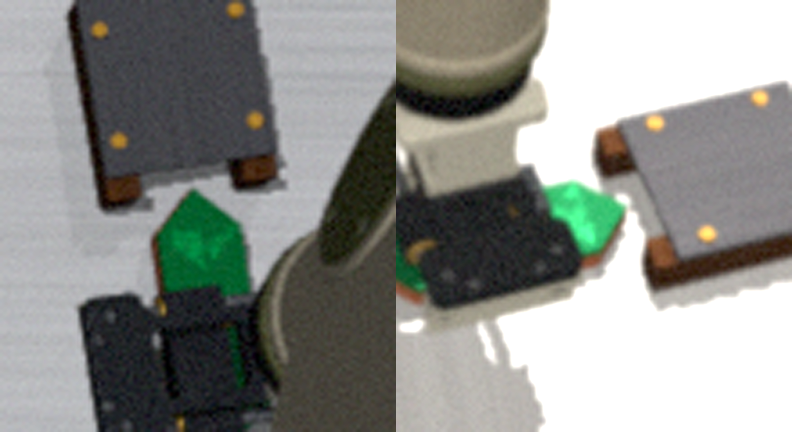

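The point is at the mouth, centred (0 to −2 mm) and aligned within 0.03 rad. I go in by 2.4 cm, still short of the nearest possible stop position.

apply_moves --commands '[0.9, 0.1, 0, 0, 0, 0, 3.5, 0.9, 0.2, 0, 0, 0, 0, 3.5, 0.6, 0.1, 0, 0, 0, 0, 3.5, 0, 0, 0, 0, 0, 0, 3.5]'

```text
t: 9.68
tool_pos: [0.5423, -0.1414, -0.0269]
orientation: [-0.237, 3.117, 0.029]
force: [-0.3, -0.6, -1.5]
opening: 0.0438
```

The point is about 25 mm in with no force. I set the tile down on the bench, ease the grip so it slips before the stop would, and feel forward in small steps.

apply_moves --commands '[0, 0, -0.15, 0, 0, 0, 3.5, 0.2, 0, 0, 0, 0, 0, 3.5, 0.2, 0, 0, 0, 0, 0, 3.5, 0, 0, 0, 0, 0, 0, 3.5]' --squeeze 10

```text
t: 10.18
tool_pos: [0.5463, -0.1415, -0.0284]
orientation: [-0.237, 3.117, 0.029]
force: [0.3, 0.3, -1.1]
opening: 0.0441
```

apply_moves --commands '[0.2, 0.03, 0, 0, 0, 0, 3.5, 0.2, 0.03, 0, 0, 0, 0, 3.5]'

```text
t: 10.42
tool_pos: [0.5503, -0.141, -0.0284]
orientation: [-0.236, 3.117, 0.029]
force: [-1.0, 0.3, -0.7]
opening: 0.0439
```

apply_moves --commands '[0.2, 0.03, 0, 0, 0, 0, 3.5, 0.1, 0.02, 0, 0, 0, 0, 3.5]'

```text
t: 10.68
tool_pos: [0.5536, -0.1405, -0.0284]
orientation: [-0.236, 3.117, 0.029]
force: [-0.9, -1.4, 0.6]
opening: 0.0441
```

apply_moves --commands '[0.2, 0.03, 0, 0, 0, 0, 3.5, 0.1, 0.02, 0, 0, 0, 0, 3.5]'

```text
t: 10.92
tool_pos: [0.5552, -0.1402, -0.0285]
orientation: [-0.237, 3.121, 0.029]
force: [-9.4, -0.8, 7.8]
opening: 0.0438
```

Contact: −9.4 N along x with the motion stalled at about 38 mm depth and no side force. So this is the stop. I relax, then open.

apply_moves --commands '[0, 0, 0, 0, 0, 0, 3.5, 0, 0, 0, 0, 0, 0, 3.5]'

```text
t: 11.18
tool_pos: [0.555, -0.1402, -0.0284]
orientation: [-0.237, 3.121, 0.029]
force: [-2.3, 0.5, 0.9]
opening: 0.0438
```

```bash
python3 look.py .016
```

```text
11.175 [ 0.555  -0.1402 -0.0284] yaw 0.1515 zaxis [ 0.0098  0.0191 -0.9998] [-2.3  0.5  0.9] 0.043783162625640464
top 381 x max 13.9 x min -98.2 rect in gauge frame (array([-42.2,  -0.5]), array([112.1,  45.3]), np.float64(0.001))
side 239 x max 15.6 x min -96.5 rect in gauge frame (array([-40.5,   0.6]), array([112.1,  43.3]), np.float64(0.03))
```

apply_moves --commands '[0, 0, 0, 0, 0, 0, 6.5, 0, 0, 0, 0, 0, 0, 6.5, 0, 0, 0, 0, 0, 0, 6.5, 0, 0, 0, 0, 0, 0, 6.5]'

```text
t: 11.78
tool_pos: [0.5564, -0.1402, -0.028]
orientation: [-0.237, 3.119, 0.028]
force: [-0.1, -1.0, 0.9]
opening: 0.0648
```

apply_moves --commands '[0, 0, 2, 0, 0, 0, 6.5, 0, 0, 3, 0, 0, 0, 6.5, -1, 0, 4, 0, 0, 0, 6.5, -5, 0, 4, 0, 0, 0, 6.5, -5, 3, 3, 0, 0, 0, 6.5, -3, 5, 0, 0, 0, 0, 6.5, 0, 5, 0, 0, 0, 0, 6.5, 0, 0, 0, 0, 0, 0, 6.5]'

```text
t: 12.78
tool_pos: [0.4196, -0.0099, 0.1449]
orientation: [-0.233, 3.105, 0.021]
force: [0.4, -1.1, -0.2]
opening: 0.0648
```

```bash
sed -i 's/near=.*$/near=np.array([.56,-.14])/' look.py; python3 look.py .016 pics/7.png
```

```text
12.775 [ 0.4196 -0.0099  0.1449] yaw 0.1498 zaxis [ 0.0262  0.0158 -0.9995] [ 0.4 -1.1 -0.2] 0.0647959745150405
top 885 x max 14.1 x min -66.5 rect in gauge frame (array([-25.8,   0.4]), array([80.2, 45.7]), np.float64(-0.033))
side 1145 x max 16.3 x min -96.5 rect in gauge frame (array([-40.2,  -0. ]), array([112.6,  47.5]), np.float64(0.015))
```

View pics/7.png

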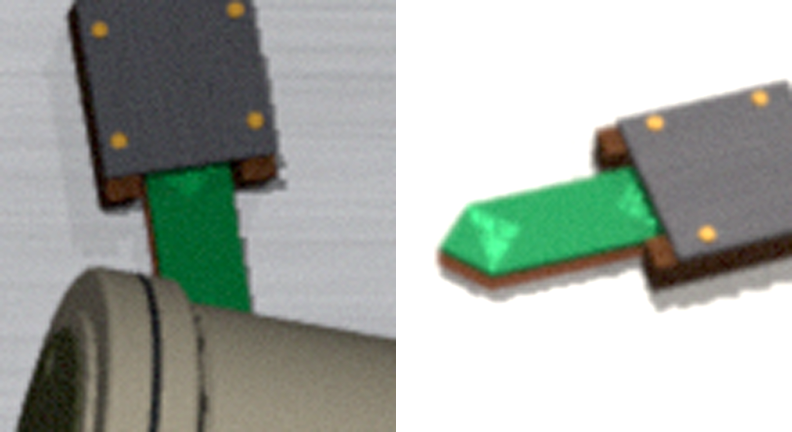

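The picture shows the tile lying flat between the rails, tail point at side crop (440,252) and front under the hood. The tail position is unchanged by the release and the arm is clear.

```bash
python3 -c "
from plant import *
print(close_job())"
```

```text
the job is handed in; nothing more can be done
None
```

I gripped the long emerald tile, slid it point first into the gauge until its point met the stop, released it there and handed the job in at about 13 s of the 38 s. No verdict was reported.

- **Contact:** with the grip eased to 10 N, I felt the stop at about 38 mm inside the mouth, at 9.4 N. That is below the roughly 16 N that would move it. The force relaxed to 2.3 N before I opened the fingers.
- **Last checks:** the side camera put the tile's tail at −96.5 mm in the gauge frame both before and after release. The tile lay centred within about 2 mm and in line within about 0.03 rad, and the arm was clear of it. The stop is hidden, so I judged its position from the forces only.
- **Checks that disagreed:** the fingertips really sit about 35 mm above the reported TCP height. My first grasp therefore closed on air above the tile, and I corrected it from the depth image and by feel. The side camera also read about 2 mm to one side of the top camera, and in the last look the arm hid part of the tile from the top camera.

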